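Hold the spring clip open round the order box's ticket panel

ROBOT

A 7-joint arm with a two-finger parallel gripper is mounted at the origin on a cart in front of the work surface, level with it; the furniture and walls round the work are solid. World frame = base frame: x ahead of the robot, y to its left, z up, the work surface at z = 0. Lengths are in m, angles in rad, forces in N, time in s.
With the tool pointing down it reaches from about 0.4 to 0.85 m from the base axis. Payload 10.4 kg.
Tool frame: the origin (TCP) lies between the finger pads; the fingertips stand 22 mm ahead of it and the grasp point (between the pads) lies 3 mm ahead of it (r.nose_length is the distance from the TCP to the fingertips, in m); z points along the fingers, y is the line along which they close (so a half turn about z gives the same grasp; the last joint's range is limited). The gripper opens to 87 mm and grips with 3 to 60 N. Pads are 19 mm wide; open, the fingers measure 117 mm over their backs; the gripper's body (75 mm by 190 mm) begins 51 mm behind the grasp point.
Start: joints at [-1.253, 0.332, -0.065, 1.46, 0.022, 1.35, -0.088], TCP at [0.209, 0.589, 0.206] pointing down, gripper open.
Joint ranges: [-2.6, 2.6], [-0.5, 2.12], [-1.47, 1.34], [0.16, 2.42], [-1.27, 4.41], [0.06, 2.06], [-2.6, 2.6]. Speed limits (rad/s): [2.22, 2.22, 2.79, 2.79, 3.14, 3.14, 3.14].

INTERFACE

Orientations are given as a unit quaternion [x, y, z, w].
In Python, from bench import readout, cams, r gives the robot as it stands. The module is installed in compiled form; this text tells all that it offers.
- The arm moves only by the tool step_arm, never from a script. Its argument "deltas" is a list that holds one entry, the list of rows, each a list of 7 numbers: the turn, a rotation vector about the tool's x, y, z in rad, then the shift along the tool's x, y, z in m, then the opening in per cent of the stroke, from 0 (shut) to 100 (fully open). A call has 1 to 20 rows; each row is the pose to reach, as a shift and turn from the pose commanded when the call began, along the tool's axes at that moment; what a row does not reach only later rows make up. A row lasts 1/8 s, in which the tool goes at most 62.5 mm and 10.7 degrees, less where a joint would pass 70% of its speed; a pose out of reach is approached as far as the arm can. A call with a gripper value outside its range is refused whole. The fingers move at their own pace and stop on an object; "squeeze" is the grip in N (left out, the last holds). Time passes only in rows, so rows that repeat a pose let the fingers close. It gives the time, the measured TCP pose, the force, the opening and the grip force at its end, in the units of the state.
- readout.read_state(): the state, without advancing time (a new reading comes with each control period).
- cams.camera(name): name is "scene" or "top"; returns a dict with "img" (384x512x3 uint8, red, green, blue), "fx", "fy", "cx", "cy" (pixels), "k1" (the pictures are not rectified: a ray, as slopes to the right and down, at radius r is drawn at 1 + k1 r^2 times it, then the intrinsics apply), "origin" and "rotation" of the camera in the world. Camera axes: x right, y up, looking along -z (the intrinsics and any distortion apply to the point x, -y, -z); pixel columns grow to the right and rows downward; lengths in m; the calibration is good to about 2 mm. A picture is of the moment at which its call begins. There is no depth.
- r.close_job(): hands the job in; it is judged then, once.
The state is a dict: "time": time; "joint_positions": joint angles; "joint_vel": joint speeds; "joint_torque": joint torques, N m; "ee_pos": TCP position; "eef_rot": TCP orientation; "ft_force": force on the tool from outside, world axes, zero at the start; "torque": the same for the moment, N m; "width": finger opening in m; "grip_force": force on a finger pad.
Only numpy, scipy, OpenCV 4.12 (cv2) and the standard library are available. Lean on these libraries where they do the work, as an engineer would, in place of code of your own. Each camera call takes 0.05 s, during which the arm holds its last target. There are 200 camera calls.

TASK

Take the larger of the two spring clips off its rack: squeeze its handles right together so that the jaws let go of the tab, and lift it away. Still squeezed wide open, bring it down over the raised end panel of the card order box, near the middle of that panel's top edge, one jaw on each side, the edge well inside the mouth but touched by neither jaw. Finish while holding the clip gaping there, without letting go, so that I can slip the order ticket in beside the panel; the clip must not bite or knock the box, and everything else stays as it stands.

Things in the scene. Friction and masses are not known exactly. Their poses are not given: they have to be found in the camera images.
- clip: The larger spring clip, plain steel, 93 mm tall, 28 mm wide along x (32 at the lips), 70 g, standing jaws down on a tab of the rack. Origin: midway between the jaw tips at their lower edge; z up to the handles, x along pin and tab, y across the jaws (they open and are squeezed along y). Pivot pin 44 mm above the origin. The frame is the left (+y) lever's: it tilts by half the jaw angle when squeezed.
- clip_handles (a point): Midway between the larger clip's handles, 78 mm above clip's origin: grip here from above, fingers closing along the clip's y; the hand may lean along x, towards the robot, by up to 45 degrees. Flat handles diverge from 15 mm over the outsides at the pin to 44 mm at their rolled tops (93 mm up); squeezed right together: parallel, 17 mm. This takes 5 N at first, 10 N at the firm stop; grip with 20 to 40 N.
- clip_jaw (a joint): Angle between the larger clip's levers, rad: 0 = closed on a 3 mm tab (as it starts), -0.06 = shut on nothing, 0.56 = handles right together (firm stop), jaw tips then 27 mm apart; the tips part by about 43 mm per rad. A spring pulls it shut, so it must stay squeezed. Held between two fingers, each jaw swings out by half the angle; the tips rise about 2 mm.
- clip_tip_left (a point): Inner lower edge, mid-width, of the larger clip's left (+y) jaw. Each jaw bows out below the pin and ends in a flat lip 10 mm tall, 3 mm thick.
- clip_tip_right (a point): Inner lower edge, mid-width, of the larger clip's right (-y) jaw.
- clip_rack: Fixed rack: an oak block 60 (x) x 168 (y) x 30 mm tall with two upright steel tabs, each 44 mm (x) x 3 mm (y), rising 16 mm above the wood, at y = -55 and +55 mm. One clip stands on each tab, its jaw tips on the wood, in either order. Origin: centre of the underside.
- small_clip: The smaller spring clip, of the same make, 67 mm tall and 18 mm wide (22 mm at the lips), on the other tab. Origin as on the larger one. It stays there.
- order_box: Loose order box of stiff brown card, open at the top, 72 (x) x 100 (y) x 44 mm tall outside, walls 3 mm, 220 g, with a brownie in it; its +y end is one raised panel 108 mm tall, 72 mm wide, 3 mm thick, top corners rounded (10 mm). Origin: centre of the underside; +z up.
- panel_edge (a point): Middle of the top edge of the order box's raised panel, 108 mm above the worktop; x runs along the edge, y through the panel's thickness (its faces are at y = -1.5 and +1.5 mm), z up. Rack and box stand on a strip of worktop (z = 0) from x = 0.42 to an upright glass screen, 0.55 m high, near face x = 0.526 for all y > -0.38; hand and wrist must keep clear of it, best by leaning back.
- packed_brownie: Brownie lying in the order box, 76 x 58 x 36 mm tall.
- tape_roll: Roll of tape lying flat, 76 mm across, 18 mm tall; bystander, on the strip between rack and box.
- sugar_shaker: White shaker, 67 mm across, 114 mm tall; bystander at the left.
- order_pad: Pad of paper, 130 x 85 x 16 mm; bystander at the left.
- chalk_pen: Pen, 134 x 15 mm, lying on the pad; bystander.
- ramekin: White ramekin, 82 mm across, 48 mm tall; bystander at the right.
- scraper: Bench scraper lying flat, 93 x 130 x 22 mm, wooden grip; bystander at the right.

How it is judged:
By the outcome, as a careful person would: the job done as asked, in the order asked, and still so for the second after the job is handed in, while the arm keeps its last pose, push and grip.
It also fails if it takes over 43 s, if anything falls off the work surface, if the arm or the gripper's body presses on something with over 40 N, if the wrist force passes 120 N, or if a joint passes its speed limit or range.

## Working session

There is one attempt and no reset: what is moved stays moved. The work goes in short steps, Python scripts to look and compute and a tool call to move; the robot and the scene stay as the last step left them, time stands still between calls to the robot, and variables do not carry over. Pictures are saved under pics/ and viewed, at most 10 in all, crops included, and the job is handed in when it is done.

Besides the shell and the picture viewer there is one more tool, called by a JSON object that holds its "name" and its "arguments", one argument or row to a line. step_arm: Moves the arm, as the interface text tells. Its arguments: {"type":"object","properties":{"deltas":{"type":"array"},"squeeze":{"type":"number"}},"required":["deltas"]}

```bash
mkdir -p pics
cat > h.py <<'E'
import numpy as np, cv2
from bench import readout, cams, r
from scipy.spatial.transform import Rotation as R
def shot(n,name,crop=None,s=1):
    c=cams.camera(n); im=c["img"]
    if crop: x0,y0,x1,y1=crop; im=im[y0:y1,x0:x1]
    im=cv2.resize(im,None,fx=s,fy=s,interpolation=cv2.INTER_CUBIC)
    cv2.imwrite("pics/"+name,im[:,:,::-1]); return c
def rot(c):
    q=np.array(c["rotation"]); return q if q.shape==(3,3) else R.from_quat(q).as_matrix()
def ray(c,u,v):
    a=np.array([(u-c["cx"])/c["fx"],(v-c["cy"])/c["fy"]]); b=a.copy()
    for _ in range(20): b=a/(1+c["k1"]*(b@b))
    d=rot(c)@np.array([b[0],-b[1],-1]); return np.array(c["origin"]),d
def atz(c,u,v,z):
    o,d=ray(c,u,v); return o+d*(z-o[2])/d[2]
def proj(c,p):
    q=rot(c).T@(np.array(p)-np.array(c["origin"])); b=np.array([q[0],-q[1]])/-q[2]
    b=b*(1+c["k1"]*(b@b)); return np.array([b[0]*c["fx"]+c["cx"],b[1]*c["fy"]+c["cy"]])
E
python3 - <<'E'
from h import *
for n in("scene","top"):
    c=shot(n,n+"1.png",s=1.5); print(n,{k:c[k] for k in c if k!="img"})
print(readout.read_state())
E
```

```text
scene {'fx': 363.33405025042896, 'fy': 363.33405025042896, 'cx': 254.5721021444887, 'cy': 192.26478923877283, 'k1': -0.06857509818431114, 'origin': array([ 0.07530268, -0.84205422,  1.14002714]), 'rotation': array([ 0.34614267, -0.07578622, -0.21282007,  0.91057636])}
top {'fx': 397.0874300246365, 'fy': 397.0874300246365, 'cx': 257.2939951911207, 'cy': 188.85502414169946, 'k1': 0.04635898721326368, 'origin': array([0.15206128, 0.01110226, 1.68399784]), 'rotation': array([-0.07487694,  0.0734874 ,  0.70548965, -0.70091183])}
{'time': 0.1, 'joint_positions': array([-1.2525781 ,  0.33282428, -0.06471617,  1.46085464,  0.0216342 ,
        1.34988479, -0.08847274]), 'joint_vel': array([ 8.60579546e-04, -1.65469582e-03, -6.12359634e-04, -1.92480906e-03,
       -6.04405197e-05, -1.42295474e-03, -4.38865560e-04]), 'joint_torque': array([ 1.94096239e-03, -6.24541283e+01,  2.51621293e-02, -3.90706265e+01,
       -6.13111281e-02,  3.66889732e-02,  1.09576133e-04]), 'ee_pos': array([0.2087966, 0.5887077, 0.2053251]), 'eef_rot': array([ 1.69551407e-01,  9.85521138e-01, -6.33745724e-04, -6.61483424e-05]), 'ft_force': array([ 0.79937394, -0.00904608, -0.15703803]), 'torque': array([ 0.01767763, -0.00956886, -0.00225756]), 'grip_force': 0.0, 'width': 0.08672083976304015}
```

View pics/scene1.png

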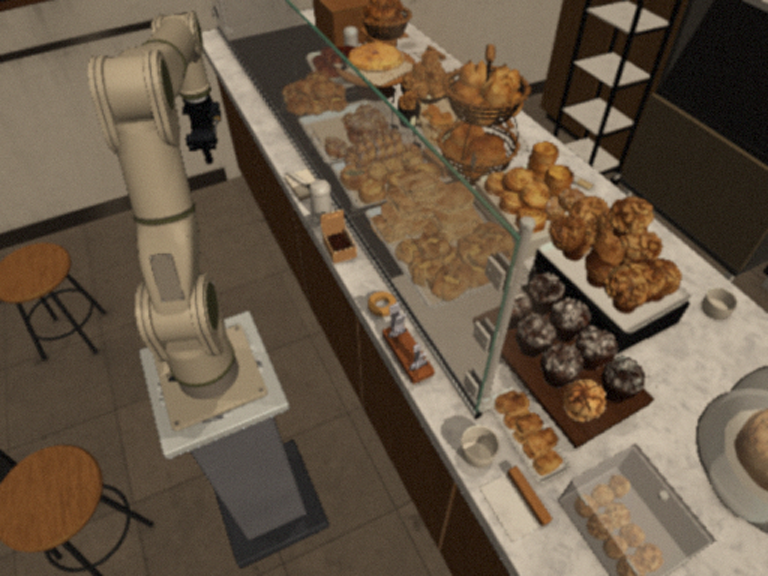

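View pics/top1.png

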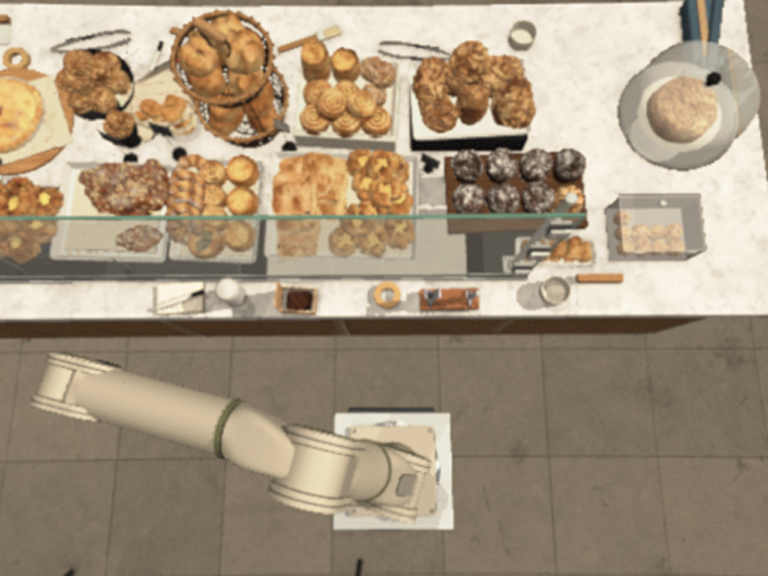

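The scene view shows the rack at about (408,350) and the box at about (338,240). In the top view they are at (449,299) and (297,299). Next I'll enlarge both.

Run:
```python
from h import *
a=cams.camera("scene");b=cams.camera("top")
np.save("sc.npy",a,allow_pickle=True);np.save("tp.npy",b,allow_pickle=True)
im=a["img"]; 
f=lambda i,x0,y0,w,h,s:cv2.resize(i[y0:y0+h,x0:x0+w],None,fx=s,fy=s,interpolation=cv2.INTER_CUBIC)
cv2.imwrite("pics/c1.png",np.hstack([f(im,245,200,50,60,8),f(im,200,130,50,60,8)])[:,:,::-1])
cv2.imwrite("pics/c2.png",np.vstack([f(b["img"],270,185,60,26,10),f(b["img"],175,185,60,26,10)])[:,:,::-1])
```

```text
(no output)
```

View pics/c1.png

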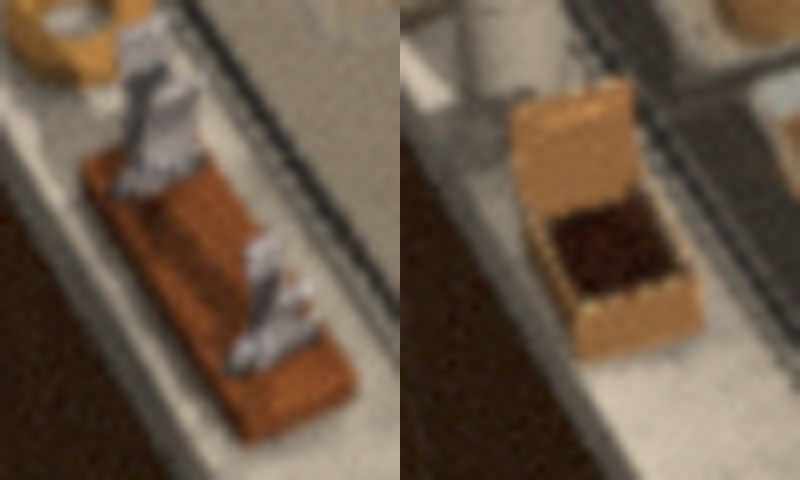

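View pics/c2.png

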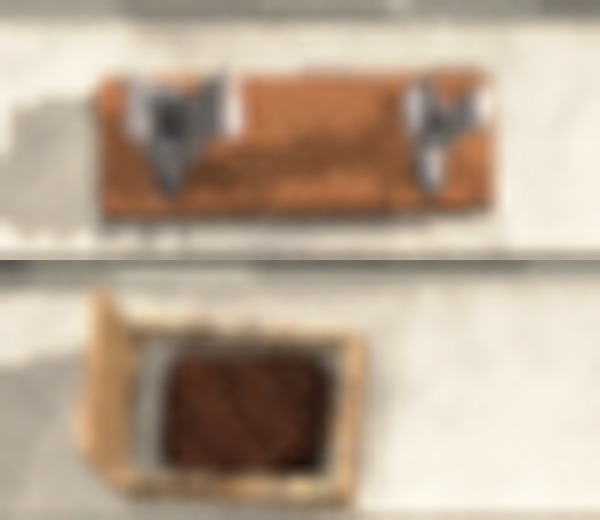

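The larger clip is on the left (+y) tab: top crop (180,120), scene crop (160,120). The raised panel is at the box's left end, with its top edge in the scene crop running from (513,105) to (632,83). Next I'll fit poses to the corners.

```bash
cat > fit.py <<'E'
from h import *
from scipy.optimize import least_squares
S=np.load("sc.npy",allow_pickle=True).item();T=np.load("tp.npy",allow_pickle=True).item()
def s(x,y,x0,y0,k): return np.array([(x+.5)/k-.5+x0,(y+.5)/k-.5+y0])
A=lambda x,y:(S,s(x,y,245,200,8)); B=lambda x,y:(S,s(x-400,y,200,130,8))
C=lambda x,y:(T,s(x,y,270,185,10)); D=lambda x,y:(T,s(x,y-260,175,185,10))
def w(p,q):
    c,n=np.cos(p[2]),np.sin(p[2]); return np.array([p[0]+c*q[0]-n*q[1],p[1]+n*q[0]+c*q[1],q[2]])
def fit(obs,p0,name):
    f=lambda p:np.concatenate([proj(c,w(p,q))-o for q,(c,o) in obs])
    k=least_squares(f,p0,loss="soft_l1"); print(name,k.x.round(4)); print(f(k.x).reshape(-1,2).round(1).tolist()); return k.x
if __name__=="__main__":
    rack=[((.03,.084,.03),C(98,75)),((.03,-.084,.03),C(492,70)),((-.03,-.084,.03),C(495,211)),((-.03,.084,.03),C(103,216)),
     ((-.03,.084,.03),A(85,160)),((.03,-.084,.03),A(355,372)),((-.03,-.084,.03),A(240,415)),((-.03,-.084,0),A(247,442))]
    fit(rack,[.47,-.1,0],"rack")
    box=[((.036,-.05,.044),D(364,332)),((-.036,-.05,.044),D(352,503)),((-.036,.05,.044),D(118,497)),((.036,.05,.108),D(97,288)),
     ((-.036,.05,.108),B(510,100)),((.036,.05,.108),B(636,80)),((-.036,-.05,.044),B(578,312)),((.036,-.05,.044),B(702,280)),((-.036,-.05,0),B(582,362)),((.036,-.05,0),B(700,333))]
    fit(box,[.47,.25,0],"box")
E
python3 fit.py
```

```text
rack [ 0.4638 -0.1624  0.0142]
[[-0.6, -0.5], [-0.4, -0.8], [0.0, -1.0], [-0.6, -0.7], [-1.8, 0.0], [0.3, 0.5], [0.1, 1.6], [-1.1, 2.7]]
box [ 0.4615  0.2617 -0.0566]
[[-0.2, -0.9], [-0.3, -1.1], [-0.8, -1.7], [-0.0, -0.9], [-0.9, 1.9], [-1.0, 0.0], [-0.6, 0.9], [-0.3, 0.2], [-0.3, 1.8], [0.4, 0.8]]
```

```bash
cat >> h.py <<'E'
def tgt(yaw,lean):
    return (R.from_euler("z",yaw)*R.from_matrix(np.array([[-np.cos(lean),0,np.sin(lean)],[0,1,0],[-np.sin(lean),0,-np.cos(lean)]]))) 
def delta(p,Rt,p0=None,R0=None):
    s=readout.read_state(); R0=R0 or R.from_quat(s["eef_rot"]); p0=s["ee_pos"] if p0 is None else p0
    return np.r_[(R0.inv()*Rt).as_rotvec(),R0.inv().apply(np.array(p)-p0)].round(4)
E
python3 - <<'E'
from h import *
Rt=tgt(.014,.5)
for p in([.42,.30,.27],[.44,.1,.26],[.455,-.107,.22]): print(delta(p,Rt))
print(Rt.apply([0,0,.003]))
E
```

```text
[-0.0895 -0.4948 -0.3471 -0.2956 -0.2017 -0.0643]
[-0.0895 -0.4948 -0.3471 -0.3813 -0.3835 -0.0541]
[-0.0895 -0.4948 -0.3471 -0.4646 -0.5736 -0.014 ]
[ 1.43813567e-03  2.01352149e-05 -2.63274769e-03]
```

{"name": "step_arm", "arguments": {
  "deltas": [
    [[-0.03,-0.16,-0.115,-0.05,-0.033,-0.02,100],[-0.06,-0.33,-0.23,-0.1,-0.067,-0.03,100],[-0.09,-0.495,-0.347,-0.15,-0.1,-0.045,100],[-0.09,-0.495,-0.347,-0.2,-0.135,-0.055,100],[-0.09,-0.495,-0.347,-0.245,-0.168,-0.06,100],[-0.09,-0.495,-0.347,-0.296,-0.202,-0.064,100],[-0.09,-0.495,-0.347,-0.32,-0.25,-0.06,100],[-0.09,-0.495,-0.347,-0.34,-0.29,-0.058,100],[-0.09,-0.495,-0.347,-0.36,-0.34,-0.056,100],[-0.09,-0.495,-0.347,-0.381,-0.384,-0.054,100],[-0.09,-0.495,-0.347,-0.4,-0.43,-0.045,100],[-0.09,-0.495,-0.347,-0.42,-0.475,-0.035,100],[-0.09,-0.495,-0.347,-0.445,-0.525,-0.025,100],[-0.09,-0.495,-0.347,-0.465,-0.574,-0.014,100],[-0.09,-0.495,-0.347,-0.465,-0.574,-0.014,100],[-0.09,-0.495,-0.347,-0.465,-0.574,-0.014,100]]
  ],
  "squeeze": 30
}}

```text
time: 2.2
ee_pos: [0.4547, -0.1103, 0.2198]
eef_rot: [-0.006, 0.969, 0.002, 0.248]
ft_force: [1.1, 0.4, 0.6]
width: 0.0872
grip_force: 0.0
```

Run:
```python
from fit import *
for x in(128,182,240):
  c,o=C(x,105); print(atz(c,*o,.12))
p=[.4638,-.1624,.0142]
print(w(p,(0,.055,.108)),proj(S,w(p,(0,.055,.123))),proj(T,w(p,(0,.055,.123))),proj(T,w(p,(0,.055,.03))))
a=shot("scene","s2.png",(225,175,305,245),8);
s=readout.read_state();print(s["ee_pos"],proj(S,s["ee_pos"]))
```

```text
[ 0.45966139 -0.08723571  0.12      ]
[ 0.45951744 -0.10888767  0.12      ]
[ 0.45936337 -0.13213474  0.12      ]
[ 0.46301903 -0.10740555  0.108     ] [264.08182634 206.64810148] [287.41450628 194.05001544] [285.84365767 198.35054252]
[ 0.45411808 -0.11648201  0.21852628] [263.25530414 191.58554322]
```

View pics/s2.png

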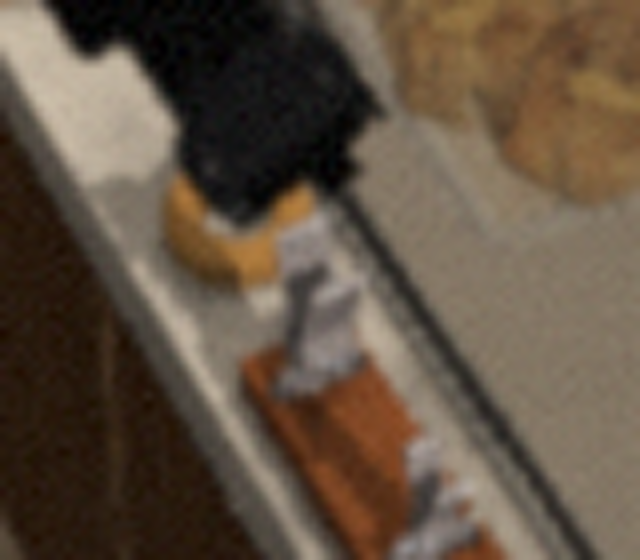

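Run:
```python
from h import *
s=readout.read_state();print(s["time"],s["ee_pos"],s["eef_rot"],s["joint_vel"].round(3),s["joint_positions"].round(3))
c=shot("top","t2.png",(250,165,330,225),8)
a=shot("scene","s3.png",(225,175,305,245),8)
s=readout.read_state();print(s["ee_pos"]);Rm=R.from_quat(s["eef_rot"])
for q in([0,0,.022],[0,.05,.022],[0,-.05,.022],[.0375,.095,-.048],[.0375,-.095,-.048],[-.0375,.095,-.048],[-.0375,-.095,-.048]):
  p=s["ee_pos"]+Rm.apply(q);print(q,p.round(3),((proj(a,p)-[225,175]+.5)*8).round(),((proj(c,p)-[250,165]+.5)*8).round())
```

```text
2.25 [ 0.45411808 -0.11648201  0.21852628] [-0.0027257   0.96888029  0.00114791  0.2475121 ] [-0.021 -0.024 -0.134  0.01   0.018  0.046 -0.217] [-0.045 -0.439  0.225  2.249  0.006  0.829  1.757]
[ 0.45469743 -0.10966184  0.21936799]
[0, 0, 0.022] [ 0.465 -0.11   0.2  ] [325. 146.] [319. 200.]
[0, 0.05, 0.022] [ 0.465 -0.06   0.2  ] [273.  70.] [214. 202.]
[0, -0.05, 0.022] [ 0.466 -0.16   0.2  ] [381. 225.] [424. 199.]
[0.0375, 0.095, -0.048] [ 0.398 -0.015  0.244] [ 89. -15.] [125. 325.]
[0.0375, -0.095, -0.048] [ 0.4   -0.205  0.243] [290. 292.] [538. 319.]
[-0.0375, 0.095, -0.048] [ 0.464 -0.015  0.28 ] [ 224. -123.] [123. 168.]
[-0.0375, -0.095, -0.048] [ 0.465 -0.205  0.279] [440. 175.] [543. 162.]
```

View pics/t2.png

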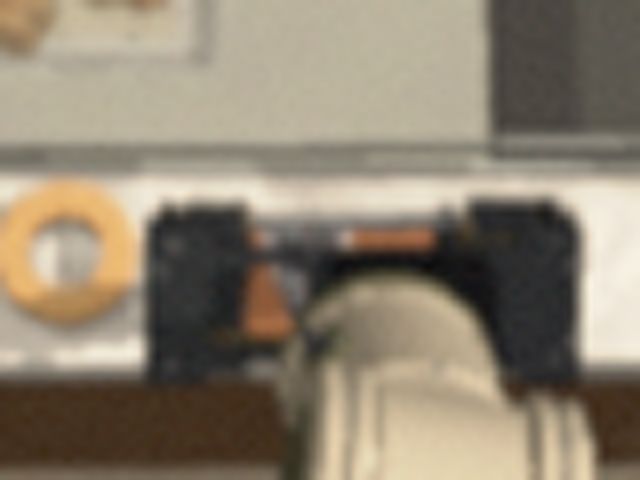

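The top view shows the hand straddling the clip, whose handles are near (290,245) between the dark fingers. The apparent offset of the body comes from its height. I'll descend partway in gentle steps and check the settled pose.

{"name": "step_arm", "arguments": {
  "deltas": [
    [[0,0,0,0.004,0,0.008,100],[0,0,0,0.008,0,0.016,100],[0,0,0,0.012,0,0.024,100],[0,0,0,0.016,0,0.032,100],[0,0,0,0.018,0,0.036,100],[0,0,0,0.02,0,0.04,100],[0,0,0,0.02,0,0.04,100],[0,0,0,0.02,0,0.04,100],[0,0,0,0.02,0,0.04,100]]
  ]
}}

```text
time: 3.48
ee_pos: [0.4571, -0.1073, 0.1756]
eef_rot: [-0.007, 0.969, 0.002, 0.248]
ft_force: [0.6, 0.1, -0.2]
width: 0.0869
grip_force: 0.0
```

Run:
```python
from h import *
shot("top","t4.png",(268,180,308,220),10);shot("scene","s4.png",(240,180,280,220),10)
cv2.imwrite("pics/m4.png",np.hstack([cv2.imread("pics/s4.png"),cv2.imread("pics/t4.png")]))
s=readout.read_state();print(s["ee_pos"])
print(delta([.4596,-.108,.1106],tgt(.014,.5)))
```

```text
[ 0.45704008 -0.10724428  0.17552271]
[ 0.0011  0.0008 -0.0006  0.0289 -0.0009  0.0582]
```

View pics/m4.png

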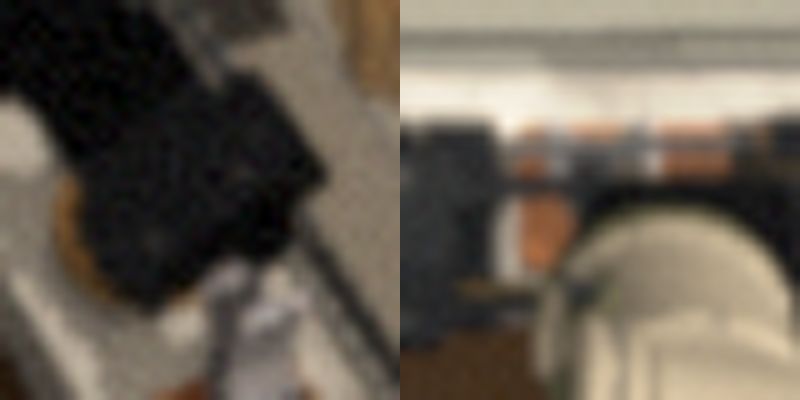

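Top half: the clip's handle tops are at about x 560 and 655, inside the finger gap of roughly 500 to 750. The hand is centred, so I'll go down.

{"name": "step_arm", "arguments": {
  "deltas": [
    [[0,0,0,0.004,0,0.008,100],[0,0,0,0.008,-0.001,0.017,100],[0,0,0,0.013,-0.001,0.026,100],[0,0,0,0.018,-0.001,0.036,100],[0,0,0,0.023,-0.001,0.046,100],[0,0,0,0.027,-0.001,0.054,100],[0,0,0,0.029,-0.001,0.058,100],[0,0,0,0.029,-0.001,0.058,100],[0,0,0,0.029,-0.001,0.058,100],[0,0,0,0.029,-0.001,0.058,100]]
  ]
}}

```text
time: 4.82
ee_pos: [0.4596, -0.1081, 0.1109]
eef_rot: [-0.007, 0.969, 0.002, 0.248]
ft_force: [0.3, -0.3, 0.0]
width: 0.087
grip_force: 0.0
```

{"name": "step_arm", "arguments": {
  "deltas": [
    [[0,0,0,0,0,0,80],[0,0,0,0,0,0,60],[0,0,0,0,0,0,50],[0,0,0,0,0,0,42],[0,0,0,0,0,0,42],[0,0,0,0,0,0,42]]
  ],
  "squeeze": 30
}}

```text
time: 5.58
ee_pos: [0.4594, -0.1081, 0.1105]
eef_rot: [-0.007, 0.969, 0.002, 0.248]
ft_force: [-0.2, 0.0, -0.6]
width: 0.0391
grip_force: 0.0
```

{"name": "step_arm", "arguments": {
  "deltas": [
    [[0,0,0,0,0,0,36],[0,0,0,0,0,0,32],[0,0,0,0,0,0,28],[0,0,0,0,0,0,28]]
  ],
  "squeeze": 30
}}

```text
time: 6.08
ee_pos: [0.4593, -0.1081, 0.1105]
eef_rot: [-0.007, 0.969, 0.002, 0.248]
ft_force: [0.1, -0.2, 0.1]
width: 0.0247
grip_force: 0.0
```

Run:
```python
from h import *
shot("top","t5.png",(268,180,308,220),10);shot("scene","s5.png",(245,190,285,230),10)
cv2.imwrite("pics/m5.png",np.hstack([cv2.imread("pics/s5.png"),cv2.imread("pics/t5.png")]))
s=readout.read_state();print(s["ee_pos"],s["width"],s["grip_force"],s["ft_force"],s["torque"])
```

```text
[ 0.45933257 -0.10811228  0.11051726] 0.02470626295759415 0.0 [0.06311827 0.28477905 0.0181224 ] [0.04266666 0.56642801 0.01548728]
```

View pics/m5.png

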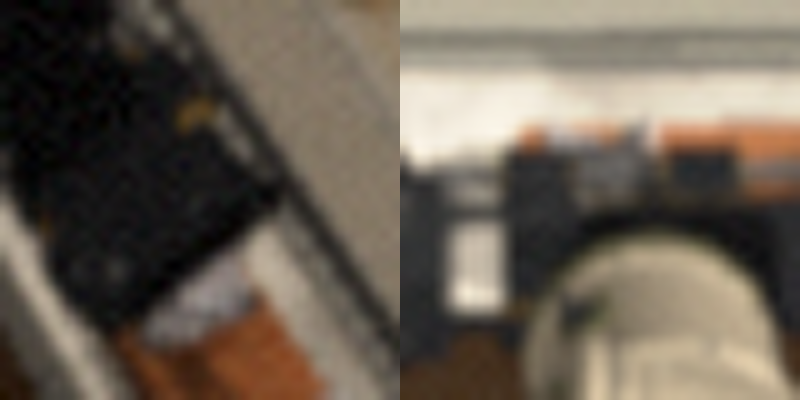

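The fingers (top crop x 510–575 and 670–740) stand either side of the clip, and the handle tops have drawn in to about 565–640. The squeeze has begun, so I'll close fully.

{"name": "step_arm", "arguments": {
  "deltas": [
    [[0,0,0,0,0,0,22],[0,0,0,0,0,0,16],[0,0,0,0,0,0,10],[0,0,0,0,0,0,5],[0,0,0,0,0,0,0],[0,0,0,0,0,0,0]]
  ],
  "squeeze": 30
}}

```text
time: 6.92
ee_pos: [0.4594, -0.1081, 0.1105]
eef_rot: [-0.007, 0.969, 0.002, 0.248]
ft_force: [-0.5, 0.3, -0.4]
width: 0.0006
grip_force: 0.0
```

The fingers shut on nothing, so I have to find out where the clip is before moving.

Run:
```python
from h import *
shot("top","t6.png",(265,180,325,210),13);shot("scene","s6.png",(240,190,300,240),13)
a=cv2.imread("pics/s6.png");b=cv2.imread("pics/t6.png")
cv2.imwrite("pics/m6.png",cv2.resize(np.vstack([a,b]),None,fx=.57,fy=.57,interpolation=cv2.INTER_AREA))
s=readout.read_state();p=s["ee_pos"];Rm=R.from_quat(s["eef_rot"])
T=cams.camera("top");S=cams.camera("scene")
for q in([0,0,.022],[0,0,.003],[.0,.03,.022],[0,-.03,.022]):
  x=p+Rm.apply(q);print(q,x.round(3),((proj(S,x)-[240,190]+.5)*7.4).round(),((proj(T,x)-[265,180]+.5)*7.4+[0,370]).round())
x=[.463,-.1074,.123];print(((proj(S,x)-[240,190]+.5)*7.4).round(),((proj(T,x)-[265,180]+.5)*7.4+[0,370]).round())
```

```text
[0, 0, 0.022] [ 0.47  -0.108  0.091] [194. 163.] [166. 477.]
[0, 0, 0.003] [ 0.461 -0.108  0.108] [178. 149.] [169. 487.]
[0.0, 0.03, 0.022] [ 0.469 -0.078  0.091] [166. 122.] [112. 478.]
[0, -0.03, 0.022] [ 0.47  -0.138  0.091] [223. 206.] [220. 476.]
[182. 127.] [170. 478.]
```

View pics/m6.png

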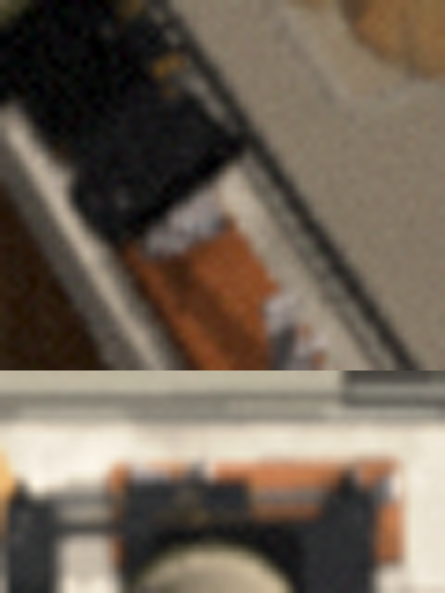

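The clip stands unmoved and unsqueezed, with its lips and handle tops at the same pixels as before. The hand must therefore have closed beside or above it. I'll back out along the tool axis and locate the fingers by image differencing, open against shut.

{"name": "step_arm", "arguments": {
  "deltas": [
    [[0,0,0,0,0,-0.01,0],[0,0,0,0,0,-0.025,0],[0,0,0,0,0,-0.045,0],[0,0,0,0,0,-0.065,0],[0,0,0,0,0,-0.08,0],[0,0,0,0,0,-0.08,0],[0,0,0,0,0,-0.08,0],[0,0,0,0,0,-0.08,0]]
  ]
}}

```text
time: 8.12
ee_pos: [0.4208, -0.1086, 0.18]
eef_rot: [-0.007, 0.969, 0.002, 0.247]
ft_force: [0.4, -0.4, 0.4]
width: 0.0001
grip_force: 0.0
```

Run:
```python
from h import *
np.save("a.npy",[cams.camera("scene"),cams.camera("top")],allow_pickle=True)
s=readout.read_state();print(s["ee_pos"],s["eef_rot"],s["width"])
```

```text
[ 0.42082528 -0.10858034  0.18012632] [-0.00676709  0.96895129  0.00248928  0.24714651] 0.0004419136919067423
```

{"name": "step_arm", "arguments": {
  "deltas": [
    [[0,0,0,0,0,0,100],[0,0,0,0,0,0,100],[0,0,0,0,0,0,100],[0,0,0,0,0,0,100],[0,0,0,0,0,0,100],[0,0,0,0,0,0,100]]
  ]
}}

```text
time: 8.98
ee_pos: [0.421, -0.1088, 0.1807]
eef_rot: [-0.007, 0.969, 0.002, 0.248]
ft_force: [0.7, 0.6, -0.7]
width: 0.0527
grip_force: 0.0
```

Run:
```python
from h import *
A=np.load("a.npy",allow_pickle=True);B=[cams.camera("scene"),cams.camera("top")]
s=readout.read_state();p=s["ee_pos"];Rm=R.from_quat(s["eef_rot"]);print(p,s["width"])
out=[]
for a,b,n,(x0,y0,x1,y1) in zip(A,B,"st",((225,165,285,225),(258,175,318,225))):
  f=lambda c:cv2.resize(c["img"][y0:y1,x0:x1],None,fx=6.6,fy=6,interpolation=cv2.INTER_CUBIC).copy()
  ia,ib=f(a),f(b)
  for w,im in((.0,ia),(.087,ib)):
    for k in(1,-1):
      for t in(.009,-.009):
        for z in(.022,-.02):
          u,v=(proj(a,p+Rm.apply([t,k*w/2,z]))-[x0,y0]+.5)*[6.6,6]
          cv2.circle(im,(int(u),int(v)),2,(255,0,0) if z>0 else (0,255,0),-1)
  out.append(np.hstack([ia,ib]))
cv2.imwrite("pics/m7.png",np.vstack([o[:300] for o in out])[:,:,::-1])
```

```text
[ 0.420948   -0.10876469  0.1807071 ] 0.06028609572023579
```

View pics/m7.png

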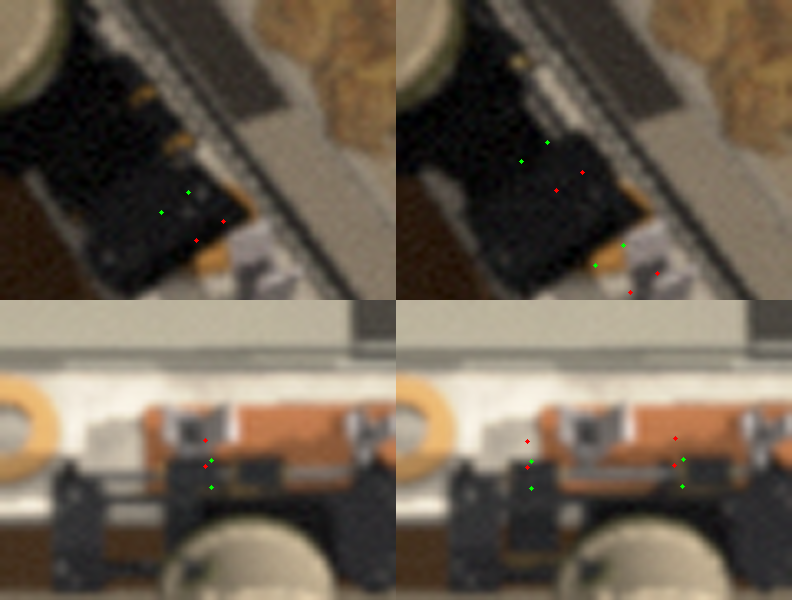

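The finger carriers (top view, cols 167–207 and 240–280, front edge at row 458) sit behind and slightly right of where the reported TCP projects (col 209, tip at row 440). I'll quantify that with difference maps printed as text.

Run:
```python
from h import *
A=np.load("a.npy",allow_pickle=True);B=[cams.camera("scene"),cams.camera("top")]
s=readout.read_state();p=s["ee_pos"];Rm=R.from_quat(s["eef_rot"]);print(p,s["width"])
for a,b,(x0,y0,x1,y1) in zip(A,B,((238,180,278,222),(272,190,312,216))):
  for z in(.022,0,-.03): print(z,[(proj(a,p+Rm.apply([0,k,z]))+0).round(1).tolist() for k in(0,.045,-.045)])
  ga=a["img"].mean(2).astype(int)[y0:y1,x0:x1]; gb=b["img"].mean(2).astype(int)[y0:y1,x0:x1]
  print("cols",x0,x1)
  for i,(l,m) in enumerate(zip(ga,gb)): print(y0+i,"".join("%2x"%(v//16) for v in l).replace(" ","")," ","".join("%x"%(v//16) for v in m))
```

```text
[ 0.42097318 -0.10875171  0.18071346] 0.06840298043001744
0.022 [[256.3, 203.1], [250.6, 194.5], [262.3, 212.0]]
0 [[253.6, 200.6], [247.8, 191.9], [259.6, 209.6]]
-0.03 [[249.7, 197.1], [243.9, 188.3], [255.8, 206.2]]
cols 238 278
180 0000001234457565333322232232235778755455   0000012346898666334433323222236778655456
181 0000001223235555433433233232235677765456   0000013434688656433443222232235677765456
182 0001001221124665542443332332234677765555   0000102543589865533443232223334677765555
183 1000100111112565653333322333455677775455   0000101344468985653233322333555677765445
184 0000000011111245554234334455666777775445   0000000145446997564234433455667777775455
185 0000000001111135655433455666777777765455   0000000025435898755434445667777777765455
186 0000010001011124656532466777777777765455   0000000012444687765533466777777777765455
187 0000000000011234456543357777777777775555   0010000001343344656643367777777777776555
188 0000000000012354466554346767777777776555   0000000000232112466554346777777777776555
189 1100000000013344478666335677777777777666   00000000000111112466663347777
[... 4589 characters left out ...]
 3344544444332322211112122111111112222222   3332333323344332211211111121211211223222
209 3357777776532222111111111111111111122232   3332322223566532111111111111111111123322
210 3367888877532221101111222211111111112222   3322222224677631111111222221111111123322
211 3457777766532222111233444443221111111223   3222222224677631112234444443221111112222
212 3344555555422221223566777776543101111222   3322222223455421224466777776543111111223
213 3333333333322122356789999aa9975321111222   3222222222333322356789999aa9986421111222
214 3332333333222234578889999aaaaa8742111222   3322222222232224578889999aaaaa9742111222
215 333322333222234678888888999aaaaa74211222   322222222222234678877888999aaaba74211222
```

Run:
```python
from h import *
T=cams.camera("top");S=cams.camera("scene")
s=readout.read_state();p=s["ee_pos"];Rm=R.from_quat(s["eef_rot"]);print(p,s["width"])
g=T["img"].mean(2).astype(int)
for r0 in range(199,226,2): print(r0,"".join("%x"%(v//16) for v in g[r0,258:332]))
for q in [(x,y,z) for y in(.095,-.095) for x in (-.0375,.0375) for z in(-.048,-.12)]: print(q,proj(T,p+Rm.apply(q)).round(1),proj(S,p+Rm.apply(q)).round(1))
J=s["joint_positions"];print(J.round(4))
```

```text
[ 0.42097267 -0.10875591  0.18072805] 0.07632978270079349
199 999aababbdeedbaaabbbb9766776665677777777666665665555666766788bdeeeeeeeeeee
201 988888888889aba8788876555555665555555555544443333333357843578bdeeeeeeeeeee
203 8877777764347875322223346666666666666666655444322222333422235aeeeeeeeeeeee
205 77778887422323322232323466666555555555555332333232222222233249eeeeeeeeeeee
207 aaabbba7434433332222223333333333333322222222222222222222233349deeeeeeeeeee
209 dddeeeda543333332222223466653211111110111111111112332222222358ceeddddddddd
211 88877775433333322222223567763211223344444322111111222222222234666666666666
213 333333333333333322222223333322346789999aa998642110222222222222333333333333
215 3323333333332333222222223223467787888899aaaaba7421122222222222233232323333
217 3323232322222222223333322334676666778889999aaaa963122222223332333232333333
219 2333323333322222223222223465333456778888999aaaaa96322222222323333333333333
221 333333232233222221222222466433456677778889999aaaa9522222233222333323333333
223 4444444433333333455555544665556877779aaaabaaabbaa9755543455555555555555555
225 7766666666666666667767666655567a9899aaaaaaaaabcccb977777677666777777777777
(-0.0375, 0.095, -0.048) [264.6 196.9] [243.7 170. ]
(-0.0375, 0.095, -0.12) [265.1 203.1] [233.8 160. ]
(0.0375, 0.095, -0.048) [264.8 215.9] [227.2 183.4]
(0.0375, 0.095, -0.12) [265.4 223. ] [216.5 174.1]
(-0.0375, -0.095, -0.048) [315.9 195.8] [269.6 207.6]
(-0.0375, -0.095, -0.12) [319. 202.] [260.  198.5]
(0.0375, -0.095, -0.048) [315.5 214.9] [251.3 222. ]
(0.0375, -0.095, -0.12) [318.5 221.9] [240.9 213.7]
[ 0.0304 -0.4935  0.1723  2.3647 -0.0333  0.7745  1.8052]
```

Run:
```python
from h import *
print(r.nose_length,[a for a in dir(r) if a[0]!="_"]); s=readout.read_state(); print(s["width"],s["ft_force"])
```

```text
0.022 ['PlanningError', 'close_job', 'nose_length']
0.07632978270079349 [-0.45046392 -0.5810108   0.06737829]
```

Run:
```python
from h import *
from scipy.optimize import least_squares
T=cams.camera("top");S=cams.camera("scene")
s=readout.read_state();p=s["ee_pos"];Rm=R.from_quat(s["eef_rot"])
obs=[(T,(-.0375,.095,-.048),(265.5,202)),(T,(-.0375,-.095,-.048),(319.3,200.8)),(S,(.0375,-.095,-.048),(244.2,213.7)),(S,(-.0375,-.095,-.048),(262.4,200.2))]
f=lambda t:np.concatenate([proj(c,p+Rm.apply(np.array(q)+t))-o for c,q,o in obs])
k=least_squares(f,[0,0,0]);print("tool-frame offset",k.x.round(4),"world",Rm.apply(k.x).round(4));print(f(k.x).reshape(-1,2).round(1))
```

```text
tool-frame offset [-0.0032 -0.0022 -0.0629] world [-0.0274 -0.0027  0.0567]
[[ 0.1 -0.6]
 [-0.  -0.4]
 [-0.9  1. ]
 [ 0.  -0.6]]
```

The body fits a clean 63 mm offset back along tool z, with residuals of at most 1 px. So the real hand stands about 60 mm further back along its axis than the reported TCP, which explains why it missed above the clip. Going 141 mm along tool z would be safe either way, since the tips stay above the wood. I'll do it in two stages and watch the forces.

{"name": "step_arm", "arguments": {
  "deltas": [
    [[0,0,0,0,0,0.015,100],[0,0,0,0,0,0.03,100],[0,0,0,0,0,0.045,100],[0,0,0,0,0.001,0.06,100],[0,0,0,0,0.001,0.075,100],[0,0,0,-0.001,0.001,0.09,100],[0,0,0,-0.002,0.001,0.1,100],[0,0,0,-0.002,0.001,0.11,100],[0,0,0,-0.002,0.001,0.118,100],[0,0,0,-0.002,0.001,0.124,100],[0,0,0,-0.002,0.001,0.124,100],[0,0,0,-0.002,0.001,0.124,100]]
  ]
}}

```text
time: 10.88
ee_pos: [0.4822, -0.1068, 0.0731]
eef_rot: [-0.007, 0.969, 0.002, 0.248]
ft_force: [-0.7, -0.2, -0.2]
width: 0.0871
grip_force: 0.0
```

Run:
```python
from h import *
from scipy.optimize import least_squares
T=cams.camera("top");S=cams.camera("scene")
s=readout.read_state();p=s["ee_pos"];Rm=R.from_quat(s["eef_rot"]);print(p,s["width"],s["ft_force"],s["torque"])
for a,(x0,y0,x1,y1) in ((S,(240,190,285,228)),(T,(268,188,318,214))):
  print("cols",x0)
  for y in range(y0,y1): print(y,"".join("%x"%(int(v.mean())//16) for v in a["img"][y,x0:x1]))
for q in([0,0,-.041],[0,.043,-.041],[0,-.043,-.041],[-.0375,.095,-.111],[-.0375,-.095,-.111],[.0375,-.095,-.111]): print(q,(p+Rm.apply(q)).round(3),proj(S,p+Rm.apply(q)).round(1),proj(T,p+Rm.apply(q)).round(1))
```

```text
[ 0.48233016 -0.10677883  0.07322243] 0.08706417482299138 [-0.2460223   0.22840747  0.33192024] [-0.03423848  0.59250591 -0.00922559]
cols 240
190 777777789864310001232236777777767776777665666
191 777777788754310001023334667777777776677777777
192 666677788643200000013433467777777777777887777
193 666777776433100100001322356777777777777787777
194 667777765321000000000133345777777767767788877
195 666777643210000000000124334677777777777778877
196 666765432110000000000023423577767777777677877
197 666543321100000000001123332466777777777777887
198 544333211001001000000123333346777777777777788
199 322221100000000000011011334335677777777777778
200 111110000000000010000001334323667777777777777
201 100000000000000000000001343333467777777777777
202 200000000000000000000000233343346777777777776
203 410100000000000000000000123332236777777777767
204 531000000000001000000000013432224667777777777
205 652001000100000000000000012332112477777777777
206 664100000000000000000000111231111357777777777
207 665210001100000000000000011111111246777777777
208 567531112210001000000011111111111125777777777
209 457
[... 2117 characters left out ...]
348ba86666667998899aaabaaaaa985433332236accc
210 222345558aa876655679a99aaaaaaaabbbb965543333358999
211 2234566667776655567ab9aaaaaaaaabccca75544433456666
212 2233455555556644458bbaabaaaaaaaaabcb74444333444444
213 3233333333346543468bbabbabbbaaaaaaaa85433433333333
[0, 0, -0.041] [ 0.463 -0.107  0.109] [263.9 209. ] [287.1 194.8]
[0, 0.043, -0.041] [ 0.462 -0.064  0.109] [258.5 201. ] [276.5 195. ]
[0, -0.043, -0.041] [ 0.463 -0.15   0.109] [269.5 217.4] [297.7 194.6]
[-0.0375, 0.095, -0.111] [ 0.461 -0.012  0.189] [251.7 177.2] [263.9 191.5]
[-0.0375, -0.095, -0.111] [ 0.463 -0.202  0.188] [277.3 213.9] [313.3 190.5]
[0.0375, -0.095, -0.111] [ 0.397 -0.203  0.152] [259.7 227.7] [312.9 208.9]
```

No contact so far, and the body corners match the 63 mm offset model (top row 191). I'll go the last 17 mm and begin closing.

{"name": "step_arm", "arguments": {
  "deltas": [
    [[0,0,0,0,0,0.006,100],[0,0,0,0,0,0.012,100],[0,0,0,0,0,0.017,100],[0,0,0,0,0,0.017,80],[0,0,0,0,0,0.017,65],[0,0,0,0,0,0.017,52],[0,0,0,0,0,0.017,44],[0,0,0,0,0,0.017,36],[0,0,0,0,0,0.017,30],[0,0,0,0,0,0.017,30]]
  ],
  "squeeze": 30
}}

```text
time: 12.22
ee_pos: [0.4906, -0.1068, 0.0582]
eef_rot: [-0.007, 0.969, 0.002, 0.248]
ft_force: [-0.3, -0.9, 2.9]
width: 0.0288
grip_force: 8.5
```

Contact, with 8.5 N of grip. I'll squeeze to the stop.

{"name": "step_arm", "arguments": {
  "deltas": [
    [[0,0,0,0,0,0,24],[0,0,0,0,0,0,18],[0,0,0,0,0,0,10],[0,0,0,0,0,0,0],[0,0,0,0,0,0,0],[0,0,0,0,0,0,0]]
  ],
  "squeeze": 30
}}

```text
time: 12.98
ee_pos: [0.4902, -0.1065, 0.0579]
eef_rot: [-0.007, 0.969, 0.002, 0.248]
ft_force: [-0.2, -0.3, -0.1]
width: 0.0175
grip_force: 29.1
```

Squeezed to the stop: 17.5 mm at 29 N. I'll lift straight up 130 mm.

{"name": "step_arm", "arguments": {
  "deltas": [
    [[0,0,0,-0.002,0,-0.004,0],[0,0,0,-0.005,0,-0.009,0],[0,0,0,-0.008,0,-0.015,0],[0,0,0,-0.012,0,-0.022,0],[0,0,0,-0.017,0,-0.031,0],[0,0,0,-0.024,0,-0.044,0],[0,0,0,-0.033,0,-0.06,0],[0,0,0,-0.042,0,-0.077,0],[0,0,0,-0.05,0,-0.092,0],[0,0,0,-0.056,0,-0.103,0],[0,0,0,-0.06,0,-0.11,0],[0,0,0,-0.062,0,-0.114,0],[0,0,0,-0.062,0,-0.114,0],[0,0,0,-0.062,0,-0.114,0]]
  ],
  "squeeze": 30
}}

```text
time: 14.72
ee_pos: [0.4898, -0.1067, 0.1871]
eef_rot: [-0.007, 0.969, 0.002, 0.247]
ft_force: [-0.3, -0.3, -1.4]
width: 0.017
grip_force: 29.1
```

Run:
```python
from h import *
S=cams.camera("scene");T=cams.camera("top")
s=readout.read_state();print(s["ee_pos"],s["width"],s["grip_force"],s["ft_force"])
for a,(x0,y0,x1,y1) in ((S,(245,185,285,225)),(T,(268,185,318,214))):
  print("cols",x0)
  for y in range(y0,y1): print(y,"".join("%x"%(int(v.mean())//16) for v in a["img"][y,x0:x1]))
p=[.463,-.107,.16];print("tip",proj(S,p),proj(T,p),"rack tab",proj(S,[.463,-.1074,.046]),proj(T,[.463,-.1074,.046]))
R0=R.from_quat(s["eef_rot"]);p0=s["ee_pos"]
g=np.array([.4912,.309,.188]); Rt=tgt(-.0566,.5)
for q in(p0+[0,.14,.0],p0+[0,.28,0],g,g-[0,0,.072]): print(delta(q,Rt,p0,R0))
```

```text
[ 0.48980224 -0.10676391  0.1872231 ] 0.017753130630796005 29.095827927812934 [ 0.36995468 -0.0025039  -0.93500422]
cols 245
185 8657997310000000000111111111111234555665
186 9999a98411000000101011110101112124555554
187 a999996310000000011101111111122212455555
188 a999997310000000111111111011111111245666
189 aaaa998511000000101111101111211111124566
190 aaaaa99741010111111110111112211110112556
191 aaaaaaa973101011111110111111211110112567
192 9aaaa9aa95111111111111111111111001134677
193 9998889986312111111111110111110000246777
194 9887777776532101111111111110000012477777
195 7766767777652101111111111110000235677877
196 6666777777663111111111111100001467777877
197 6677777666642111211221111000124677777887
198 6677766665542112221121100001456777776888
199 6777666666543111111111100024677777777778
200 6677656676653211111100000146777777777777
201 6777667888764432111110011257777777777767
202 6677678998765654211110123256777777777667
203 5667778887766676411111343236777777777666
204 5567777767777777642224565324677777777777
205 5456777767777777755567666322567777777777
206 64466777777777776678898655
[... 2089 characters left out ...]
aa879a88a
208 eeedccdcccdba974358bcb9bbabcccccccbbbbbbbbba8aaa9a
209 eeeeddedddedcb74358bcaacbacccccccccccccbbbba8aba9b
210 bccbbbbbbbbba963359ccaaccaccccccccccccccccca8abb9b
211 7778887777777643469ccaaccbcccccccccccccccccb8acb9b
212 5555555555555433479ccabccbccddcccccccccccccb8acb9b
213 3333333333333323579cb9bccbcddcdccccccccccccb9bcbac
tip [264.1331866  199.94578836] [287.98715002 192.20461166] rack tab [263.86387596 219.57163922] [286.1004496  197.64855814]
[ 0.0351 -0.0003  0.0613 -0.0016  0.14    0.0011]
[ 0.0351 -0.0003  0.0613 -0.0032  0.28    0.0022]
[ 3.510e-02 -3.000e-04  6.130e-02 -6.400e-03  4.157e-01  3.300e-03]
[ 3.510e-02 -3.000e-04  6.130e-02  2.810e-02  4.156e-01  6.650e-02]
```

The clip is held open (17 mm, about 1 N of weight). Next I'll carry it across, with a smooth start and stop.

{"name": "step_arm", "arguments": {
  "deltas": [
    [[0.002,0,0.003,0,0.004,0,0],[0.004,0,0.006,0,0.015,0,0],[0.006,0,0.01,0,0.033,0,0],[0.008,0,0.015,-0.001,0.06,0,0],[0.012,0,0.02,-0.001,0.092,0.001,0],[0.015,0,0.026,-0.002,0.127,0.001,0],[0.018,0,0.032,-0.002,0.162,0.001,0],[0.021,0,0.038,-0.003,0.198,0.002,0],[0.025,0,0.043,-0.003,0.234,0.002,0],[0.028,0,0.048,-0.004,0.27,0.002,0],[0.031,0,0.053,-0.005,0.305,0.003,0],[0.033,0,0.058,-0.005,0.338,0.003,0],[0.035,0,0.061,-0.006,0.367,0.003,0],[0.035,0,0.061,-0.006,0.39,0.003,0],[0.035,0,0.061,-0.006,0.405,0.003,0],[0.035,0,0.061,-0.006,0.413,0.003,0],[0.035,0,0.061,-0.006,0.416,0.003,0],[0.035,0,0.061,-0.006,0.416,0.003,0],[0.035,0,0.061,-0.006,0.416,0.003,0],[0.035,0,0.061,-0.006,0.416,0.003,0]]
  ],
  "squeeze": 30
}}

```text
time: 17.32
ee_pos: [0.4911, 0.3088, 0.1887]
eef_rot: [0.028, 0.968, -0.007, 0.248]
ft_force: [-0.8, 0.3, -1.6]
width: 0.0174
grip_force: 29.1
```

Run:
```python
from h import *
S=cams.camera("scene");T=cams.camera("top")
s=readout.read_state();print(s["ee_pos"],s["eef_rot"],s["width"],s["grip_force"],s["ft_force"],s["joint_positions"].round(2))
for a,(x0,y0,x1,y1) in ((S,(205,115,245,165)),):
  print("cols",x0)
  for y in range(y0,y1): print(y,"".join("%x"%(int(v.mean())//16) for v in a["img"][y,x0:x1]),"".join("%x"%min(15,max(0,(int(v[0])-int(v[2]))//10)) for v in a["img"][y,x0:x1]))
for n,p in (("origin",[.4642,.310,.164]),("tipL",[.4642,.3255,.164]),("tipR",[.4642,.2945,.164]),("edge",[.4642,.31,.108]),("e-",[.428,.312,.108]),("e+",[.5,.308,.108])): print(n,proj(S,p).round(1),proj(T,p).round(1))
```

```text
[0.49102109 0.30903599 0.18865015] [ 0.02743287  0.96843354 -0.00705807  0.24765722] 0.017357353157645788 29.096170775592327 [ 0.00640358  0.82363814 -1.03289069] [-0.13  0.03 -0.76  1.95  0.54  0.93  0.35]
cols 205
115 5200000111111111111235555555555455555555 2100000000000000000013555443333333334466
116 7300111111111122111012355665555555555665 3100000000000000000002356654333334545666
117 7300111111111111110011246666555555566665 3100000000000000000000257776555555667776
118 8411110111111111000122235566555555556665 4210000000000000000000125677666556676666
119 a721111111111111000111124555554555555555 4310000000000000000000125666566556666676
120 b941111111111000000012344444544444455555 5410000000000000000001245555555556666777
121 a952112111111000000014444444444444455566 4430000000000000000001345555555556667777
122 7642221111110000000013554444444444445666 3320000000000000000001234555555556667777
123 4442221110000000000012455445444444555666 1110000000000000000001124555565656667777
124 3453111110000001000122345545444444455666 1110000000000000000011112455555566666777
125 45542111000001233213
[... 2911 characters left out ...]
777546421111111111123578756533443 2221111222355433223333222332344312101111
160 1112445677545421111211111112368765543443 2221111222346533323333323233345421110011
161 1112344567534541111111111112358876554344 2332111212235643323434333333345422111111
162 1111244566533442111111111111246787664334 2232211112234553223332322322334542211011
163 1111234456643453111111111111234788655434 2222221112223453333322322222234443211111
164 1111123445653344211111111112445788766533 3222211111223454333333322233356554221101
origin [219.4 131.9] [181.2 192.4]
tipL [218.  129.8] [177.2 192.4]
tipR [220.8 133.9] [185.2 192.4]
edge [220.4 142. ] [183.9 195.2]
e- [212.5 144.2] [183.1 204. ]
e+ [228.2 139.8] [184.6 186.5]
```

The lip's lower edge is near (221,133) and the panel edge near (220.5,142). Both match the model within 1 px. I'll lower 72 mm slowly.

{"name": "step_arm", "arguments": {
  "deltas": [
    [[0,0,0,0.001,0,0.002,0],[0,0,0,0.003,0,0.006,0],[0,0,0,0.006,0,0.012,0],[0,0,0,0.009,0,0.018,0],[0,0,0,0.013,0,0.024,0],[0,0,0,0.016,0,0.03,0],[0,0,0,0.019,0,0.036,0],[0,0,0,0.0215,0,0.04,0],[0,0,0,0.0235,0,0.0435,0],[0,0,0,0.0255,0,0.0465,0],[0,0,0,0.0265,0,0.0485,0],[0,0,0,0.027,0,0.0495,0],[0,0,0,0.027,0,0.0495,0],[0,0,0,0.027,0,0.0495,0]]
  ],
  "squeeze": 30
}}

```text
time: 19.18
ee_pos: [0.4911, 0.3093, 0.1323]
eef_rot: [0.027, 0.968, -0.007, 0.248]
ft_force: [-0.1, -1.0, -0.7]
width: 0.0175
grip_force: 29.1
```

Run:
```python
from h import *
S=cams.camera("scene");T=cams.camera("top")
s=readout.read_state();print(s["ee_pos"],s["width"],s["grip_force"],s["ft_force"],s["torque"])
for a,(x0,y0,x1,y1) in ((S,(205,122,245,160)),(T,(165,180,215,215))):
  print("cols",x0)
  for y in range(y0,y1): print(y,"".join("%x"%(int(v.mean())//16) for v in a["img"][y,x0:x1]),"".join("%x"%min(15,max(0,(int(v[0])-int(v[2]))//10)) for v in a["img"][y,x0:x1]))
for n,p in (("origin",[.4642,.310,.108]),("tipL",[.4642,.3255,.108]),("tipR",[.4642,.2945,.108]),("lipR-",[.448,.2945,.108]),("lipR+",[.48,.2945,.108])): print(n,proj(S,p).round(1),proj(T,p).round(1))
```

```text
[0.49105235 0.30928712 0.13229738] 0.017040857611401273 29.096151469275355 [-0.26944967 -0.10865444 -1.12232414] [ 0.03416623  0.66627666 -0.01910728]
cols 205
122 1000000000010011233334554444444444455667 0000000000000000145321234556555556667777
123 1001000000001111122333455454444444555666 0000000000000000022311124455555556667777
124 2100000011111111111233355554544444455665 1000000000000000000111123455555556667777
125 4210000000111111111233345555554444555666 2110000000000000000011112344555566567778
126 6421000101111101111123335666666554445666 3110000000000000000001111233454556557888
127 7521011111111111111111234577777765445666 3210000000000000000000011122334444456887
128 7521011111111111211111123567788876445566 3200000000000000000000001122334444456777
129 5421011111111111110101112456888876544555 3210000000000000000000001112234444455677
130 4431101111111111100012113346788887544555 2210000000000000000000001112233443455667
131 4442111111111111000001112335678887544545 2211000000000000000000001112223344345566
132 5653211111111110000001123334578877644454 22100000000000000000000011112233334
[... 5515 characters left out ...]
2
210 555555568999999985212369999999998888888888999abcdd 32233333344444443200011222222222222222222333333333
211 66666778999999a98521136888888888888888888899989999 33333334444444443200001222222212122122221222222222
212 99889999999999a98642124566666666666666666666666665 44334444444444443210001111111111111111111111111111
213 aaa9aa9999a999a99874223444444444444444444444444433 44444444444444444332222222222222222222222222221222
214 aaa9a9999a9999999997433333333233333333333333333323 44444444444444444443333333333333333333333333333333
origin [220.4 142. ] [183.9 195.2]
tipL [219.1 139.9] [180.  195.2]
tipR [221.8 144.1] [187.7 195.2]
lipR- [218.3 145.2] [187.6 199.1]
lipR+ [225.2 143. ] [187.8 191.3]
```

The near lip's lower edge (about (218.5,144) to (224,141.5)) sits 2 to 2.5 px below the panel edge line. The model predicts 2.5 px for a tip at edge height in front of the panel, and there is no contact. I'll lower the last 16 mm.

{"name": "step_arm", "arguments": {
  "deltas": [
    [[0,0,0,0.001,0,0.0015,0],[0,0,0,0.002,0,0.0035,0],[0,0,0,0.0035,0,0.006,0],[0,0,0,0.005,0,0.009,0],[0,0,0,0.006,0,0.0115,0],[0,0,0,0.007,0,0.013,0],[0,0,0,0.0077,0,0.014,0],[0,0,0,0.0077,0,0.014,0],[0,0,0,0.0077,0,0.014,0],[0,0,0,0.0077,0,0.014,0]]
  ],
  "squeeze": 30
}}

```text
time: 20.52
ee_pos: [0.491, 0.3093, 0.1163]
eef_rot: [0.027, 0.968, -0.007, 0.248]
ft_force: [0.2, -0.8, -0.8]
width: 0.0176
grip_force: 29.1
```

Run:
```python
from h import *
S=cams.camera("scene");s=readout.read_state();print(s["ee_pos"],s["width"],s["grip_force"],s["ft_force"],s["torque"])
x0=205
for y in range(134,160): print(y,"".join("%x"%(int(v.mean())//16) for v in S["img"][y,x0:245]),"".join("%x"%min(15,max(0,(int(v[0])-int(v[2]))//10)) for v in S["img"][y,x0:245]))
for x in(.448,.48):
  for y in (.2945,.2975,.310): print(x,y,proj(S,[x,y,.09]).round(1))
```

```text
[0.49098303 0.30925917 0.11625748] 0.017409749138415198 29.096136102452874 [-0.20339253 -0.13259598 -0.96773069] [ 0.10320829  0.61933153 -0.01780564]
134 7753211111111111000000111223457777776555 2221000000000000000000001111122224444455
135 7764211112111111000000122223356788787665 2221100000000000000000001111122223444445
136 7754212112211100000001223232346677888766 2211000000000000000000111111111222333333
137 7764223212110000000001233232345667877765 2211000000000000000000011110111222232211
138 7765322111110000011123343323344555655444 2222000000000000000011111111111122221111
139 7765431110000001234455554333334444443334 2222110000000000000123431111111221111111
140 7765432100000013678888764332334343333346 2222110000000000111246763111111111111112
141 7765543211200036888987764433333333333457 2221110000000000111158983111111111111122
142 7665454321211258876767764433333333333357 2211111110002111111258a94111111111211122
143 6655454432223456766667763333333333333346 2122111112135411111148984011111111211112
144 5565554444345456677777663234443323333335 1111111135567521111136873111111111111112
145
[... 741 characters left out ...]
88888888888865443211001111111
154 3445778776666666666655533468765433433233 1111222224788888888887653344311101111111
155 2445677776666666555533322347876533443223 1111222223578988777755544334321100111111
156 2344567776566554322211222246886653343323 2111122223467777544333333334432111011111
157 1234457777565433111111112235876554344323 2211112222456654222223333334542111011111
158 1134456777545421111111111223677665434333 3211112222455432222333333333443211101111
159 1123445777545411111111111113578756433433 2221111222346433222332322223344311111101
0.448 0.2945 [218.7 148.4]
0.448 0.2975 [218.4 147.9]
0.448 0.31 [217.3 146.2]
0.48 0.2945 [225.5 146.1]
0.48 0.2975 [225.2 145.7]
0.48 0.31 [224.1 144.1]
```

The near lip now lies in front of the panel (about (218,147) to (225,145)), some 18 mm below its edge. The force is unchanged at about −1 N, which is the clip's weight alone, and the grip is steady at 17 mm and 29 N. I'm handing in.

```bash
python3 -c "
from bench import r; print(r.close_job())"
```

```text
the job is handed in; nothing more can be done
None
```

I've handed the job in with the larger clip squeezed wide open (17 mm, 29 N) over the middle of the order box's raised panel, its jaw tips about 18 mm below the edge by calculation and no contact in the force readings; the camera could only show the near jaw, and a first grasp closed on nothing, apparently without touching anything, because the hand sat about 60 mm further back than its reported position.

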